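Hardness check of a cured resin block

ROBOT

A 7-joint arm with a two-finger parallel gripper is mounted at the origin on the work surface. World frame = base frame: x ahead of the robot, y to its left, z up, the work surface at z = 0. Lengths are in m, angles in rad, forces in N, time in s.
With the tool pointing down it reaches from about 0.4 to 0.85 m from the base axis. Payload 4.5 kg.
Tool frame: the origin (TCP) lies on the centre line of the jaws, within the pads' length; the fingertips stand r.tips_ahead ahead of it and the grasp point (between the pads) is the TCP (r.tips_ahead is the distance from the TCP to the fingertips, in m); z points along the fingers, y is the direction in which the jaws open and shut (so a half turn about z gives the same grasp; the last joint's range is limited). The gripper opens to 88 mm and grips with 3 to 60 N. Pads are 18 mm wide; open, the fingers measure 123 mm over their backs; the gripper's body (75 mm by 187 mm) begins 45 mm behind the grasp point.
Start: joints at [-1.098, 0.689, -0.195, 1.565, 0.157, 0.902, -0.215], TCP at [0.266, 0.566, 0.258] pointing down, gripper open.
Joint ranges: [-3.01, 3.01], [-0.46, 2.08], [-1.47, 1.51], [0.13, 2.56], [-1, 4.14], [0.04, 2.09], [-2.66, 2.66]. Speed limits (rad/s): [2.57, 2.57, 3.14, 3.14, 3.14, 3.14, 3.14].

INTERFACE

Orientations are given as a unit quaternion [x, y, z, w].
In Python, from plant import r gives the robot as it stands.
- The arm moves only by the shell command python3 -m inch 'ROWS' [FORCE]. ROWS is JSON, a list of rows, each a list of 5 numbers: the shift along the world's x, y, z in units of 25 mm (1.0 is 25 mm), then the turn about the world's z in units of 6 degrees (1.0 is 6 degrees), then the finger opening in mm, from 0 to 88.1. A call has 1 to 5 rows; each row shifts and turns the commanded pose from where the row before left it; what a row does not reach is not made up. A row lasts 1/10 s, in which the tool goes at most 50 mm and 8.59 degrees, less where a joint would pass 70% of its speed; a pose out of reach is approached as far as the arm can. A call is refused whole if a number of a shift passes 1 or a number of a turn 1, either way. A call with a gripper value outside its range is refused whole. The fingers move at their own pace and stop on an object; FORCE is the grip in N (left out, the last holds). Time passes only in rows, so rows that do not move let the fingers close. It gives the time, the measured TCP pose, the force and the opening at its end, in the units of the state.
- r.get_state(): the state, without advancing time (a new reading comes with each control period).
- r.snapshot(name): name is "side" or "top"; returns a dict with "pixels" (384x512x3 uint8, red, green, blue), "range_z" (384x512 float32, m along the optical axis (not along the pixel's ray), 0 where there is no reading), "K" (3x3 intrinsics, pixels), "k1" (the pictures are not rectified: a ray, as slopes to the right and down, at radius r is drawn at 1 + k1 r^2 times it, then the intrinsics apply), "position" and "attitude" of the camera in the world. Camera axes: x right, y up, looking along -z (the intrinsics and any distortion apply to the point x, -y, -z); pixel columns grow to the right and rows downward; lengths in m; the calibration is good to about 2 mm. A picture is of the moment at which its call begins.
- r.finish_job(): hands the job in, once; it reports no verdict.
The state is a dict: "clock": time; "q": joint angles; "qd": joint speeds; "joint_torque": joint torques, N m; "tool_pos": TCP position; "eef_rot": TCP orientation; "contact_force": force on the tool from outside, world axes, zero at the start; "moment": the same for the moment, N m; "opening": opening from 0.0 (shut) to 1.0 (fully open).
Only numpy, scipy, OpenCV 4.12 (cv2) and the standard library are available. Lean on these libraries where they do the work, as an engineer would, in place of code of your own. Each camera call takes 0.05 s, during which the arm holds its last target. There are 200 camera calls.

TASK

Slide the white resin test block over the measuring fixture, without lifting it, until it sits squarely against both steel stops; only then take the square-bodied, spring-tipped hardness tester out of its stand. Hold it upright with its tip inside the ring marked on top of the block, pressing lightly so that the spring tip is pushed about half-way in, never all the way. Finish while holding it like that, with the block still against both stops and everything else left where it was.

Things in the scene. Friction and masses are not known exactly. Their poses are not given: they have to be found in the camera images.
- fixture: aluminium plate 150 (its x) x 170 (its y) x 12 mm thick, screwed to the table; origin at the centre of its underside on the table, z up. Two dark steel stop bars, 15 mm wide, stand 12 mm above the plate's top: one along the whole +x edge (its stopping face at x = +60 mm, facing -x), one along the +y edge (its stopping face at y = +70 mm, facing -y). Their corner is open to -x and -y
- block: loose white resin test block, 50 (its x) x 80 (its y) x 18 mm tall, about 90 g, lying on the fixture's plate, turned by up to 18 degrees from the fixture; origin at the centre of its underside. Against both stops its axes match the fixture's and its origin is at x = +35, y = +30, z = +12 mm in the fixture's frame
- mark (a point): centre of the thin dark ring printed on the block's top face, 12 mm inside diameter, 17 mm outside; at x = -6, y = +20, z = +18 mm in the block's frame
- stand: white fixed stand 60 (its x) x 150 (its y) x 60 mm tall with two 20 mm upright holes at y = -40 and y = +40 mm; origin at the centre of its underside. The tester is in one, the wax knife in the other, either way round
- tester_center (a point): centre of the tester's grip: an upright square grey body 24 x 24 x 60 mm tall (x and y axes square to its flat sides, z up along the tester), about 150 g. Its underside, 30 mm below this point, rests on the stand's top; below that a steel nose, 16 mm diameter, 30 mm long, and then the tip hang in the hole. Grip the flat sides; it lifts straight up, 50 mm to clear the stand
- tester: the same tester with its tip; origin at the centre of the underside of the square body, z up along the tester
- tester_tip (a point): the very end of the tester's round spring tip (6 mm thick), on its axis, 75 mm below tester_center with the spring free; it moves in as it is pressed
- plunger (a joint): how far the tester's spring tip is pushed in: 0 free, 0.010 m all the way in; the spring takes 0.6 N per mm, so half-way (0.005) is 3 N
- wax_knife: wax knife: wooden round-handled hand tool, the shorter one in the other hole of the stand (handle 14-16 mm thick, standing 40 mm above the stand); leave alone
- dental_model: plaster dental model, 60 x 64 x 36 mm, on the table; leave alone
- jar: small amber jar with lid, 48 mm diameter, 55 mm tall; leave alone
- bur_block: round white holder with upright burs, 52 mm diameter, 40 mm tall; leave alone
- mould_ring: steel ring, 64 mm diameter, 30 mm tall; leave alone
- mixing_bowl: dark rubber mixing bowl, 90 mm diameter, 45 mm tall; leave alone
- spatula: spatula lying flat, 170 mm long; leave alone
- shade_tile: small white ceramic tile, 70 x 50 x 12 mm; leave alone
There are look-alikes about, which are no part of the job. What is shaped like the tester but yellow is not meant.

How it is judged:
On the way, in this order (a step that is already met when the one before it is completed fails the run):
1. the block sits squarely against both stops, the tester still in its stand (x of block in the frame of fixture above 0.0325 m and y of block in the frame of fixture above 0.0275 m and angle between the x axis of block and the x axis of fixture, either way round below 0.04 rad and z of block in the frame of fixture below 0.015 m and distance of tester from where it was at the start of the episode below 0.02 m), for 0.2 s.
2. the tester is out of the stand, held by the fingers (horizontal distance between tester_tip and stand above 0.08 m and contact force between the fingers and tester above 1 N), for 0.2 s.
At the end, for the whole second after the job is handed in: block within 2.5 mm of both stops and within 2.3 degrees of square, flat on the plate; tester held by the fingers, within 5.7 degrees of upright, tip centre within 6 mm of the ring's centre, spring tip 2.5 to 7.5 mm in (1.2 to 6 N on the block), still, touching neither fixture nor stand (x of block in the frame of fixture above 0.0325 m and y of block in the frame of fixture above 0.0275 m and angle between the x axis of block and the x axis of fixture, either way round below 0.04 rad and z of block in the frame of fixture below 0.015 m and horizontal distance between tester_tip and mark below 0.006 m and angle between tester's own z axis and vertical below 0.1 rad and value of joint plunger between 0.0025 and 0.0075 m and contact force between tester and block between 1.2 and 6 N and contact force between the fingers and tester above 1 N and contact force between tester and fixture below 0.1 N and contact force between tester and stand below 0.1 N and linear speed of tester below 0.02 m/s and z of tester_center in the frame of block above 0.082 m); the arm keeps its last pose, push and grip.
It fails at once if the block is lifted off the fixture's plate (z of block in the frame of fixture above 0.018 m).
It fails at once if the spring tip is pushed all the way in (value of joint plunger above 0.0096 m).
It fails at once if a bystander is moved more than 20 mm (distance of any of wax_knife, dental_model, jar, bur_block, mould_ring, mixing_bowl, spatula, shade_tile from where it was at the start of the episode above 0.02 m).
It also fails if it takes over 72 s, if anything falls off the work surface, if the arm or the gripper's body presses on something with over 40 N, if the wrist force passes 120 N, or if a joint passes its speed limit or range.

## Working session

There is one attempt and no reset: what is moved stays moved. The work goes in short steps, Python scripts to look and compute and a shell command to move; the robot and the scene stay as the last step left them, time stands still between calls to the robot, and variables do not carry over. Pictures are saved under pics/ and viewed, about 8 in all and at most 12, crops included, and the job is handed in when it is done.

```bash
mkdir -p pics; cat > h.py <<'E'
import numpy as np, cv2
from scipy.spatial.transform import Rotation as R
from plant import r
def snap(n,f=None):
    s=r.snapshot(n)
    if f: cv2.imwrite('pics/'+f,s['pixels'][:,:,::-1])
    return s
def rot(s):
    a=np.array(s['attitude'],float)
    return a if a.shape==(3,3) else R.from_quat(a).as_matrix()
def rays(s,uv):
    K=np.array(s['K']);uv=np.atleast_2d(np.array(uv,float))
    d=np.c_[(uv[:,0]-K[0,2])/K[0,0],(uv[:,1]-K[1,2])/K[1,1]];x=d.copy()
    for _ in range(20): x=d/(1+s['k1']*(x**2).sum(1))[:,None]
    return np.c_[x[:,0],-x[:,1],-np.ones(len(x))]@rot(s).T   # unit depth
def onplane(s,uv,z):
    D=rays(s,uv);p=np.array(s['position']);return p+D*((z-p[2])/D[:,2])[:,None]
def depthpts(s):
    h,w=s['range_z'].shape;u,v=np.meshgrid(np.arange(w),np.arange(h))
    D=rays(s,np.c_[u.ravel(),v.ravel()]);return (np.array(s['position'])+D*s['range_z'].reshape(-1,1)).reshape(h,w,3)
E
python3 - <<'E'
from h import *
for n in('top','side'):
    s=snap(n); cv2.imwrite(f'pics/{n}0.png',cv2.resize(s['pixels'][:,:,::-1],(768,576),interpolation=cv2.INTER_CUBIC)); print(n,s['position'],s['attitude'],s['K'],s['k1'])
print(r.get_state(),r.tips_ahead)
E
```

```text
top [0.39704969 0.01445059 0.99847083] [ 0.05630512 -0.05364838 -0.70116194  0.70874785] [[353.30595382   0.         254.60671584]
 [  0.         353.30595382 193.98459915]
 [  0.           0.           1.        ]] -0.00310483929004697
side [0.5059137  0.62309119 0.79475951] [-0.01944654  0.35784311  0.93274203 -0.03952776] [[353.99918474   0.         252.63946156]
 [  0.         353.99918474 188.32618845]
 [  0.           0.           1.        ]] 0.01599734966417692
{'clock': 0.1, 'q': array([-1.09818257,  0.68986442, -0.19447714,  1.56621427,  0.15730441,
        0.90249395, -0.21512095]), 'qd': array([-9.35195702e-04, -3.16748269e-03, -8.52608055e-04, -8.04669372e-04,
        2.33720175e-05,  5.96367239e-04, -1.65723626e-03]), 'joint_torque': array([-3.85545020e-03, -5.28495741e+01, -1.27201114e+00, -1.53838438e+01,
       -5.25941723e-02,  1.92897387e-03,  3.72617239e-05]), 'tool_pos': array([0.26537922, 0.56528754, 0.25701826]), 'eef_rot': array([ 2.17640064e-01,  9.76028774e-01, -7.89905830e-04, -9.99478234e-05]), 'contact_force': array([ 0.62724048, -0.55861585, -0.0357558 ]), 'moment': array([-0.00756094, -0.01530293,  0.01362602]), 'opening': 0.9986887763262405} 0.019
```

View pics/top0.png

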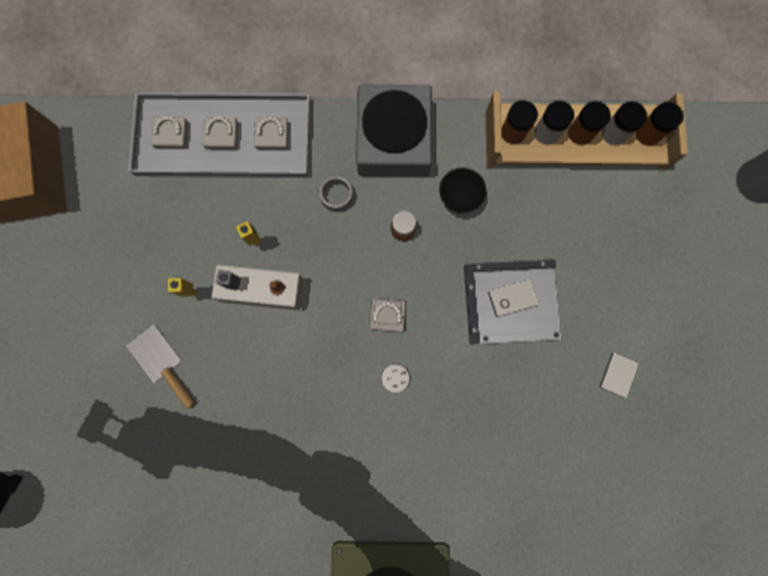

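View pics/side0.png

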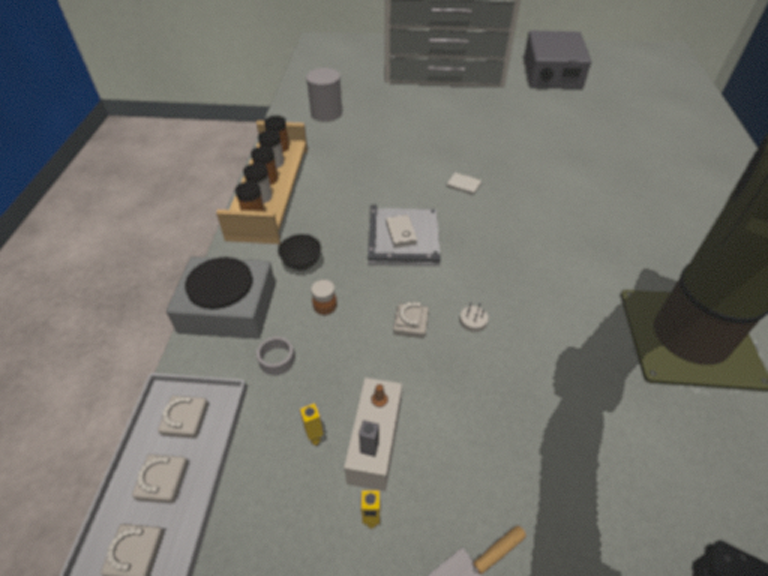

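Top view (768 px scale): the fixture is at (512,302), with its dark stops on the far (+x) and left (+y) edges. The white block with its ring is at (513,298) and the stand at (256,286). The wax knife is the round brown one at (277,287).

Tester candidates:
- **Grey square body in the stand**, (227,279): fits the description.
- **Yellow ones**, (246,231) and (177,286): look-alikes, excluded.

I'll measure and confirm with an enlarged crop.

```bash
cat > meas.py <<'E'
from h import *
def rect(s,mask,z,name):
    cs,_=cv2.findContours(mask.astype(np.uint8),cv2.RETR_EXTERNAL,cv2.CHAIN_APPROX_NONE)
    c=max(cs,key=cv2.contourArea)[:,0,:]
    P=onplane(s,c,z)[:,:2]
    (cx,cy),(w,h),a=cv2.minAreaRect((P*1000).astype(np.float32))
    print(name,'c %.1f %.1f size %.1f %.1f ang %.1f'%(cx,cy,w,h,a),'n',len(c)); return c
def box(m,x0,y0,x1,y1):
    o=np.zeros_like(m);o[y0:y1,x0:x1]=m[y0:y1,x0:x1];return o
E
python3 - <<'E'
from meas import *
s=snap('top');I=s['pixels'];hsv=cv2.cvtColor(I,cv2.COLOR_RGB2HSV);P=depthpts(s)
for n,(u,v) in dict(tab=(300,240),plate=(355,215),block=(350,193),bar=(314,200),stand=(170,193),tester=(150,185),stone=(342,198)).items(): print(n,I[v,u],P[v,u].round(4))
V=hsv[...,2].astype(int);S=hsv[...,1];z=P[...,2]
reg=(305,165,380,235)
warm=I[...,0].astype(int)-I[...,2]
rect(s,box(cv2.morphologyEx(((warm>8)&(V>120)).astype(np.uint8),cv2.MORPH_CLOSE,np.ones((3,3))),*reg),.030,'block')
rect(s,box((z>.007),*reg).astype(np.uint8),.018,'fixture')
rect(s,box((V>115),*reg),.012,'plate-ish')
rect(s,box((z>.05)&(z<.075),130,165,210,210),.060,'stand')
rect(s,box((z>.10),140,165,165,200),.120,'tester top')
c=np.hstack([cv2.resize(I[160:240,300:385],(680,640)[:2],interpolation=cv2.INTER_CUBIC)[:560,:400*1],])
a=cv2.resize(I[165:240,305:380],(400,400),interpolation=cv2.INTER_CUBIC);b=cv2.resize(I[160:210,110:210],(400,200),interpolation=cv2.INTER_CUBIC)
t=snap('side')['pixels'];d=cv2.resize(t[245:355,190:290],(400,440),interpolation=cv2.INTER_CUBIC)[:400]
b=np.vstack([b,cv2.resize(t[130:180,235:305],(400,200),interpolation=cv2.INTER_CUBIC)])
cv2.imwrite('pics/crop1.png',cv2.resize(np.hstack([a,b,d]),(798,266))[:,:,::-1] if 0 else np.vstack([np.hstack([a,b])])[:,:,::-1])
E
```

```text
tab [109 110 104] [ 0.4246 -0.1099 -0.003 ]
plate [152 150 150] [ 0.495  -0.2619  0.0144]
block [167 159 150] [ 0.5549 -0.2462  0.028 ]
bar [57 56 58] [ 0.5349 -0.1467  0.0229]
stand [183 176 165] [0.5445 0.2464 0.0608]
tester [59 59 61] [0.5548 0.2829 0.1216]
stone [168 160 152] [ 0.5403 -0.2231  0.0302]
block c 540.0 -223.6 size 50.6 79.1 ang 16.6 n 85
fixture c 536.5 -224.6 size 151.7 173.5 ang 3.5 n 226
plate-ish c 527.0 -236.4 size 134.4 156.1 ang 3.6 n 199
stand c 553.3 246.9 size 152.2 61.4 ang 84.7 n 152
tester top c 554.9 284.7 size 28.6 27.0 ang 79.2 n 37
```

View pics/crop1.png

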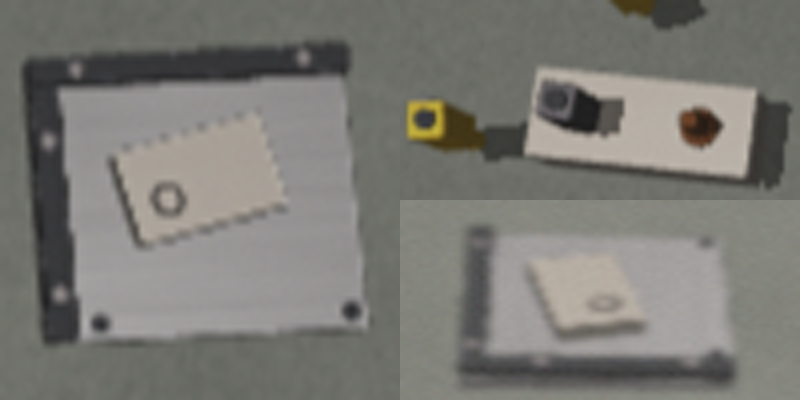

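The crop confirms the tester: a dark grey square body in the stand, with the knife brown and round. The block's ring is at its near-left, so +y is to the left as expected.

My plan is to pinch the block's top 4–5 mm, above the height of the stops, turn it -13° and slide it into the corner. First I move over the block.

```bash
for i in 1 2 3 4 5 6; do python3 -m inch '[[0.34,-1,0,-0.25,88],[0.34,-1,0,-0.25,88],[0.34,-1,0,-0.25,88],[0.34,-1,0,-0.25,88],[0.34,-1,0,-0.25,88]]' 10|tail -8; done; python3 -m inch '[[0,0,0,0,88],[0,0,0,0,88]]'
```

```text
clock: 0.7
tool_pos: [0.3083, 0.4397, 0.2577]
eef_rot: [0.281, 0.96, -0.0, 0.0]
contact_force: [-0.3, -0.2, 0.8]
opening: 0.999
clock: 1.2
tool_pos: [0.3508, 0.3148, 0.2577]
eef_rot: [0.344, 0.939, 0.0, 0.0]
contact_force: [0.5, -0.4, -0.2]
opening: 0.996
clock: 1.7
tool_pos: [0.3933, 0.1898, 0.2578]
eef_rot: [0.404, 0.915, 0.0, 0.0]
contact_force: [-0.2, 0.1, 0.5]
opening: 0.998
clock: 2.2
tool_pos: [0.4358, 0.0648, 0.2578]
eef_rot: [0.463, 0.886, 0.0, 0.0]
contact_force: [0.6, -1.1, -0.1]
opening: 1.0
clock: 2.7
tool_pos: [0.4783, -0.0602, 0.2577]
eef_rot: [0.52, 0.854, 0.0, -0.0]
contact_force: [0.7, 0.8, 0.2]
opening: 1.0
clock: 3.2
tool_pos: [0.5207, -0.1852, 0.2577]
eef_rot: [0.575, 0.818, 0.0, -0.0]
contact_force: [-0.2, 1.0, 0.7]
opening: 0.996
clock: 3.4
tool_pos: [0.5202, -0.1842, 0.2574]
eef_rot: [0.575, 0.818, 0.0, -0.0]
contact_force: [-0.5, 1.0, 0.1]
opening: 0.995
```

```bash
python3 -m inch '[[0.4,-0.8,-1,-0.27,88],[0.39,-0.77,-1,-0.26,88],[0,0,-1,0,88],[0,0,-1,0,88],[0,0,-1,0,88]]' 10
python3 -m inch '[[0,0,-1,0,88],[0,0,-1,0,88],[0,0,-0.5,0,88],[0,0,-0.3,0,88],[0,0,0,0,88]]' 
python3 - <<'E'
from h import *
s=snap('side');cv2.imwrite('pics/s1.png',cv2.resize(s['pixels'][110:200,210:330],(800,600),interpolation=cv2.INTER_CUBIC)[:,:,::-1])
E
```

```text
clock: 3.9
tool_pos: [0.5402, -0.2215, 0.1318]
eef_rot: [0.596, 0.803, 0.001, -0.0]
contact_force: [-0.7, -0.7, -0.0]
opening: 0.996
clock: 4.4
tool_pos: [0.5401, -0.2227, 0.0624]
eef_rot: [0.597, 0.802, 0.0, -0.001]
contact_force: [0.3, 0.2, -0.4]
opening: 0.999
```

View pics/s1.png

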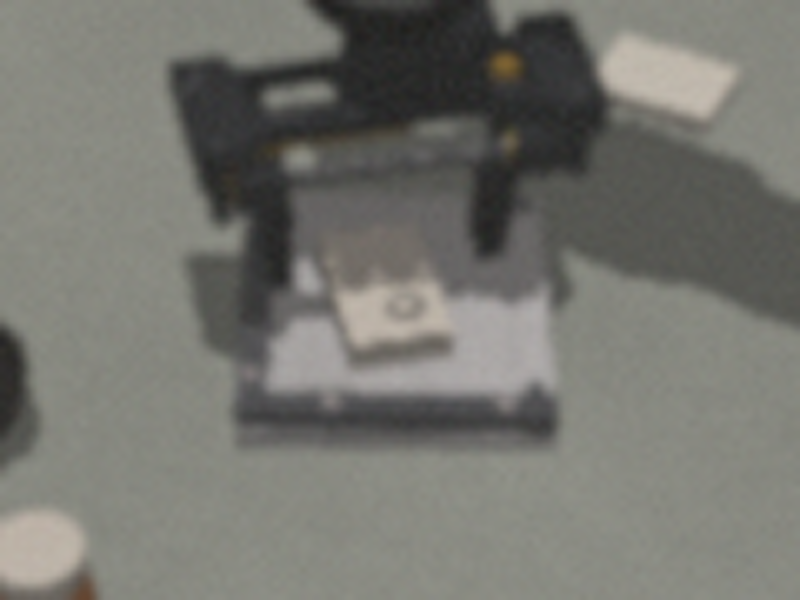

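The fingers straddle the block, left finger at (270,260) and right at (490,220), with the block between them. Next I go down to a fingertip height of about 25.5 mm and close gently.

```bash
python3 -m inch '[[0,0,-0.4,0,88],[0,0,-0.32,0,88],[0,0,0,0,75],[0,0,0,0,65],[0,0,0,0,60]]' 10
python3 -m inch '[[0,0,0,0,55],[0,0,0,0,50],[0,0,0,0,45],[0,0,0,0,40],[0,0,0,0,40]]' 10
```

```text
clock: 4.95
tool_pos: [0.5404, -0.2235, 0.0449]
eef_rot: [0.597, 0.802, 0.0, 0.0]
contact_force: [1.1, -0.3, 0.6]
opening: 0.747
clock: 5.45
tool_pos: [0.5401, -0.2235, 0.0449]
eef_rot: [0.597, 0.802, -0.0, -0.0]
contact_force: [-1.3, -0.7, 3.1]
opening: 0.568
```

Opening is 50.0 mm, so the block is gripped. Now I turn it and slide most of the way.

```bash
python3 -m inch '[[0.1,0.1,0,-0.44,40],[0.15,0.15,0,-0.44,40],[0.15,0.15,0,-0.44,40],[0.2,0.15,0,-0.44,40],[0.2,0.15,0,-0.42,40]]'
python3 -m inch '[[0.1,0,0,0,40],[0.1,0,0,0,40],[0,0,0,0,40]]'
python3 -m inch '[[0.06,0,0,0,40],[0.06,0,0,0,40],[0,0,0,0,40]]'
python3 -m inch '[[0.06,0,0,0,40],[0,0,0,0,40]]'
```

```text
clock: 5.95
tool_pos: [0.5592, -0.2069, 0.0449]
eef_rot: [0.686, 0.728, -0.001, -0.0]
contact_force: [-3.2, -1.7, 3.2]
opening: 0.561
clock: 6.25
tool_pos: [0.5633, -0.2058, 0.0448]
eef_rot: [0.684, 0.729, -0.001, -0.002]
contact_force: [-4.0, 0.6, 6.8]
opening: 0.563
clock: 6.55
tool_pos: [0.5662, -0.206, 0.0448]
eef_rot: [0.684, 0.729, -0.001, -0.002]
contact_force: [-4.5, 0.4, 7.2]
opening: 0.566
clock: 6.75
tool_pos: [0.5675, -0.206, 0.0448]
eef_rot: [0.684, 0.729, -0.001, -0.002]
contact_force: [-5.4, 1.1, 7.6]
opening: 0.563
```

```bash
python3 -m inch '[[0.06,0,0,0,40],[0,0,0,0,40]]'
python3 -m inch '[[0.06,0,0,0,40],[0,0,0,0,40]]'
python3 -m inch '[[0.06,0,0,0,40],[0,0,0,0,40]]'
python3 - <<'E'
from h import *
s=snap('side');a=cv2.resize(s['pixels'][120:185,230:310],(400,325),interpolation=cv2.INTER_CUBIC)
t=snap('top');b=cv2.resize(t['pixels'][160:240,300:380],(400,400),interpolation=cv2.INTER_CUBIC)[:325]
cv2.imwrite('pics/s2.png',np.hstack([a,b])[:,:,::-1])
E
```

```text
clock: 6.95
tool_pos: [0.5678, -0.206, 0.0447]
eef_rot: [0.684, 0.729, -0.002, -0.003]
contact_force: [-6.6, 0.2, 8.0]
opening: 0.561
clock: 7.15
tool_pos: [0.5679, -0.206, 0.0446]
eef_rot: [0.685, 0.729, -0.003, -0.004]
contact_force: [-8.6, 0.4, 10.6]
opening: 0.56
clock: 7.35
tool_pos: [0.568, -0.206, 0.0445]
eef_rot: [0.685, 0.729, -0.004, -0.005]
contact_force: [-11.6, 0.6, 11.9]
opening: 0.565
```

View pics/s2.png

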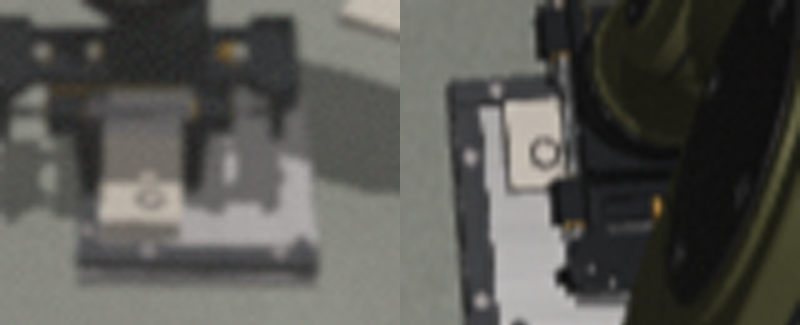

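The block is flush at the +x stop: x is stuck at 0.568 and the force is building. About 6–10 mm of gap is left to the +y stop. I'll relax x and slide along +y.

```bash
python3 -m inch '[[-0.1,0,0.02,0,40],[-0.04,0.1,0,0,40],[0,0.1,0,0,40],[0,0,0,0,40]]'
python3 -m inch '[[0,0.1,0,0,40],[0,0,0,0,40]]'
python3 -m inch '[[0,0.1,0,0,40],[0,0,0,0,40]]'
python3 -m inch '[[0,0.06,0,0,40],[0,0,0,0,40]]'
python3 -m inch '[[0,0.06,0,0,40],[0,0,0,0,40]]'
```

```text
clock: 7.85
tool_pos: [0.5676, -0.2037, 0.0448]
eef_rot: [0.685, 0.729, -0.003, -0.001]
contact_force: [-5.3, -4.0, 1.7]
opening: 0.56
clock: 8.05
tool_pos: [0.5675, -0.2017, 0.0448]
eef_rot: [0.685, 0.728, -0.003, -0.001]
contact_force: [-5.3, -5.2, 2.0]
opening: 0.563
clock: 8.25
tool_pos: [0.5673, -0.1994, 0.0448]
eef_rot: [0.685, 0.728, -0.003, -0.001]
contact_force: [-5.9, -5.9, 2.2]
opening: 0.565
clock: 8.45
tool_pos: [0.5672, -0.1981, 0.0448]
eef_rot: [0.685, 0.728, -0.003, -0.001]
contact_force: [-6.4, -6.1, 1.5]
opening: 0.565
clock: 8.65
tool_pos: [0.5672, -0.1967, 0.0448]
eef_rot: [0.685, 0.728, -0.003, -0.001]
contact_force: [-6.1, -6.5, 1.6]
opening: 0.563
```

```bash
python3 -m inch '[[0,0.06,0,0,40],[0,0,0,0,40]]'
python3 -m inch '[[0,0.06,0,0,40],[0,0,0,0,40]]'
python3 -m inch '[[0,0.06,0,0,40],[0,0,0,0,40]]'
python3 -m inch '[[0,0.06,0,0,40],[0,0,0,0,40]]'
python3 - <<'E'
from h import *
t=snap('top');b=cv2.resize(t['pixels'][160:230,300:360],(600,700)[:2],interpolation=cv2.INTER_CUBIC)[:600]
cv2.imwrite('pics/s3.png',b[:,:,::-1])
E
```

```text
clock: 8.85
tool_pos: [0.5671, -0.1953, 0.0448]
eef_rot: [0.685, 0.728, -0.004, -0.001]
contact_force: [-5.9, -6.2, 1.9]
opening: 0.564
clock: 9.05
tool_pos: [0.567, -0.1939, 0.0448]
eef_rot: [0.685, 0.728, -0.004, -0.001]
contact_force: [-6.9, -6.6, 3.0]
opening: 0.567
clock: 9.25
tool_pos: [0.5669, -0.1927, 0.0448]
eef_rot: [0.685, 0.728, -0.004, -0.001]
contact_force: [-6.5, -7.5, 1.6]
opening: 0.562
clock: 9.45
tool_pos: [0.5669, -0.1927, 0.0448]
eef_rot: [0.686, 0.728, -0.004, -0.0]
contact_force: [-7.1, -8.9, 1.5]
opening: 0.565
```

View pics/s3.png

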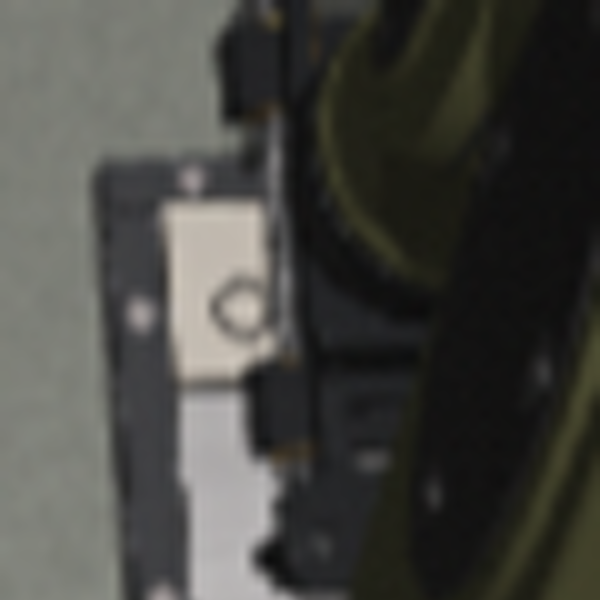

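y has stopped at -0.1927 with the force rising, and the image shows no gap at either stop. I'll press once more, then release while still preloaded towards the stops, and rise.

```bash
python3 -m inch '[[0.04,0.04,0,0,40],[0,0,0,0,40],[0,0,0,0,52],[0,0,0,0,60],[0,0,0,0,75]]'
python3 -m inch '[[0,0,0,0,85],[0,0,0.3,0,88],[0,0,0.7,0,88],[0,0,1,0,88],[0,0,1,0,88]]'
python3 -m inch '[[0,1,1,0,88],[0,1,1,0,88],[0,1,0,0,88],[0,1,0,0,88],[0,1,0,0,88]]'
python3 -m inch '[[0,1,0,0,88],[0,1,0,0,88],[0,1,0,0,88],[0,1,0,0,88],[0,1,0,0,88]]'
python3 -m inch '[[0,1,0,0,88],[0,1,0,0,88],[0,0,0,0,88],[0,0,0,0,88]]'
python3 - <<'E'
from meas import *
s=snap('top');I=s['pixels'];P=depthpts(s);hsv=cv2.cvtColor(I,cv2.COLOR_RGB2HSV);V=hsv[...,2].astype(int)
reg=(305,165,380,235);z=P[...,2]
warm=I[...,0].astype(int)-I[...,2]
m=box(cv2.morphologyEx(((warm>8)&(V>120)).astype(np.uint8),cv2.MORPH_CLOSE,np.ones((3,3))),*reg)
c=rect(s,m,.030,'block')
rect(s,box((z>.007),*reg).astype(np.uint8),.018,'fixture')
# ring: dark pixels inside block
x,y,w,h=cv2.boundingRect(c); g=cv2.cvtColor(I,cv2.COLOR_RGB2GRAY).astype(float)
ins=np.zeros_like(g,np.uint8);cv2.fillPoly(ins,[c.reshape(-1,1,2)],1);ins=cv2.erode(ins,np.ones((5,5)))
med=np.median(g[ins>0]);wt=np.clip(med-12-g,0,None)*ins
v,u=np.nonzero(wt);wt=wt[v,u];print('ring px',(u*wt).sum()/wt.sum(),(v*wt).sum()/wt.sum(),len(u),np.ptp(u),np.ptp(v))
print(onplane(s,[[(u*wt).sum()/wt.sum(),(v*wt).sum()/wt.sum()]],.03))
cv2.imwrite('pics/s4.png',np.hstack([cv2.resize(I[165:240,305:380],(400,400),interpolation=cv2.INTER_CUBIC),cv2.resize(I[145:220,110:185],(400,400),interpolation=cv2.INTER_CUBIC)])[:,:,::-1])
E
```

```text
clock: 10.0
tool_pos: [0.5726, -0.1856, 0.0452]
eef_rot: [0.684, 0.729, 0.001, 0.0]
contact_force: [0.6, 0.3, -0.1]
opening: 0.747
clock: 10.5
tool_pos: [0.5721, -0.1854, 0.1214]
eef_rot: [0.684, 0.729, 0.0, 0.0]
contact_force: [0.3, -0.1, 0.2]
opening: 1.001
clock: 11.0
tool_pos: [0.5722, -0.0594, 0.1713]
eef_rot: [0.684, 0.729, 0.001, 0.001]
contact_force: [-0.3, -0.6, 0.4]
opening: 0.999
clock: 11.5
tool_pos: [0.5719, 0.0657, 0.1709]
eef_rot: [0.684, 0.729, 0.001, 0.0]
contact_force: [0.1, 0.2, 0.5]
opening: 0.997
clock: 11.9
tool_pos: [0.5718, 0.1146, 0.1707]
eef_rot: [0.684, 0.73, 0.0, 0.0]
contact_force: [0.4, -1.2, 0.9]
opening: 0.997
block c 567.5 -192.7 size 51.7 80.1 ang 3.6 n 89
fixture c 537.4 -224.5 size 153.6 173.5 ang 3.4 n 226
ring px 323.83506686478455 190.43536404160474 37 6 7
[[ 0.56100947 -0.17324546  0.03      ]]
```

View pics/s4.png

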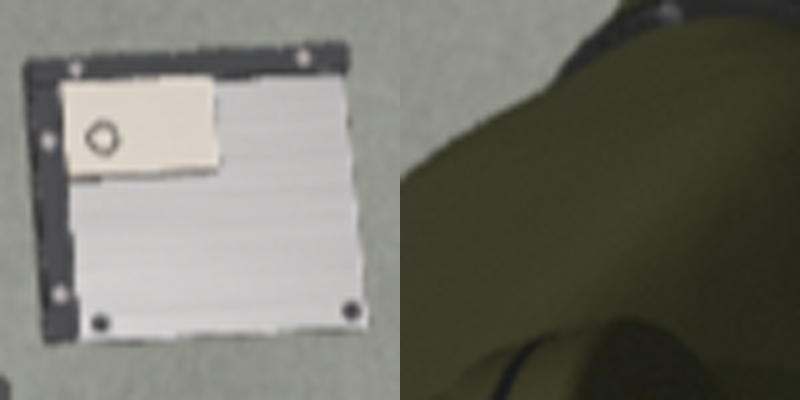

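The block is flush and square: 3.6° against the fixture's 3.4°, and the ring at (0.561,-0.173) agrees with the geometry to 0.7 mm. Before descending I'll check the tester and the height of the yellow look-alikes from the side view.

```bash
python3 - <<'E'
from meas import *
s=snap('side');I=s['pixels'].astype(int);P=depthpts(s)
m=((I[...,0]-I[...,2]>60)&(I[...,1]-I[...,2]>40)).astype(np.uint8)
n,l,st,ce=cv2.connectedComponentsWithStats(m)
for i in range(1,n):
    if st[i,4]>60:
        Q=P[l==i];print('yellow',ce[i].round(),np.percentile(Q,[2,50,98],axis=0).round(3).tolist())
Q=P.reshape(-1,3);k=(abs(Q[:,0]-.556)<.03)&(abs(Q[:,1]-.286)<.03)&(Q[:,2]>.1)&(Q[:,2]<.13)
q=Q[k&(Q[:,2]>.113)];print('tester top',len(q),q.mean(0).round(4),(np.percentile(q,97,axis=0)-np.percentile(q,3,axis=0)).round(4))
print(cv2.minAreaRect((q[:,:2]*1000).astype(np.float32)))
E
```

```text
yellow [184. 124.] [[0.802, -0.514, 0.033], [0.823, -0.326, 0.036], [0.914, -0.186, 0.081]]
yellow [208. 282.] [[0.63, 0.248, 0.021], [0.641, 0.269, 0.093], [0.657, 0.277, 0.107]]
yellow [247. 338.] [[0.534, 0.326, 0.0], [0.543, 0.383, 0.103], [0.556, 0.388, 0.108]]
yellow [333. 366.] [[0.339, 0.37, 0.016], [0.369, 0.396, 0.019], [0.398, 0.421, 0.022]]
tester top 145 [0.5555 0.2899 0.1201] [0.0238 0.0226 0.0092]
((555.958251953125, 288.6348571777344), (24.192272186279297, 24.674081802368164), 78.13092041015625)
```

```bash
python3 -m inch '[[-0.13,1,0,-0.5,50],[-0.13,1,0,-0.5,50],[-0.13,1,0,-0.5,50],[-0.13,1,0,-0.5,50],[-0.11,1,0,-0.53,50]]' 25
python3 -m inch '[[0,1,0,0,50],[0,0.9,0,0,50],[0,0,0,0,50],[0,0,0,0,50]]'
python3 - <<'E'
from h import *
s=snap('side');cv2.imwrite('pics/s5.png',cv2.resize(s['pixels'][210:330,180:340],(800,600),interpolation=cv2.INTER_CUBIC)[:,:,::-1])
E
```

```text
clock: 12.5
tool_pos: [0.5563, 0.2382, 0.1705]
eef_rot: [0.776, 0.63, -0.0, 0.0]
contact_force: [-0.2, 0.3, 0.2]
opening: 0.574
clock: 12.9
tool_pos: [0.5563, 0.2849, 0.1702]
eef_rot: [0.775, 0.632, -0.0, 0.001]
contact_force: [1.0, -0.8, 0.9]
opening: 0.566
```

View pics/s5.png

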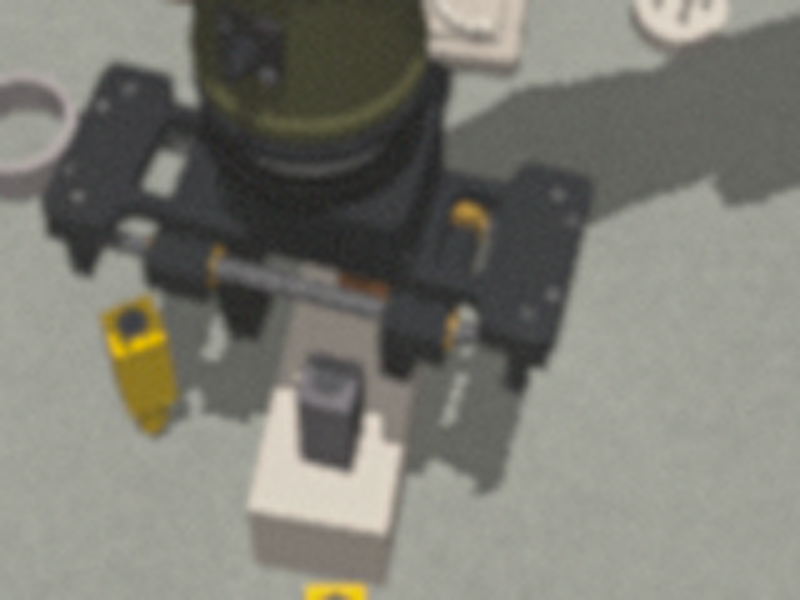

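The fingers sit either side of the grey tester at (330,410), and the yellow one at (140,360) is clear. Next I descend, close and lift 62 mm.

```bash
python3 -m inch '[[0,0.06,-0.8,0,50],[0,0,-0.8,0,50],[0,0,-0.8,0,50],[0,0,-0.7,0,50],[0,0,0,0,50]]' 25
python3 -m inch '[[0,0,0,0,35],[0,0,0,0,28],[0,0,0,0,20],[0,0,0,0,15],[0,0,0,0,15]]' 25
python3 -m inch '[[0,0,0.2,0,15],[0,0,0.4,0,15],[0,0,0.5,0,15],[0,0,0.5,0,15],[0,0,0.5,0,15]]'
python3 -m inch '[[0,0,0.5,0,15],[0,0,0.5,0,15],[0,0,0.5,0,15],[0,0,0,0,15],[0,0,0,0,15]]'
```

```text
clock: 13.45
tool_pos: [0.555, 0.2848, 0.0908]
eef_rot: [0.776, 0.631, -0.003, 0.0]
contact_force: [-0.4, -1.1, 0.5]
opening: 0.568
clock: 13.95
tool_pos: [0.5564, 0.2882, 0.0937]
eef_rot: [0.775, 0.632, 0.001, 0.0]
contact_force: [-1.0, -0.2, 6.2]
opening: 0.269
clock: 14.45
tool_pos: [0.5562, 0.2882, 0.1467]
eef_rot: [0.775, 0.632, 0.0, 0.0]
contact_force: [0.5, -0.2, -0.9]
opening: 0.273
clock: 14.95
tool_pos: [0.556, 0.2881, 0.183]
eef_rot: [0.775, 0.632, 0.0, -0.0]
contact_force: [0.6, 0.6, -1.1]
opening: 0.27
```

Lifted cleanly: opening 23.8 mm against the 24 mm body, with the weight showing on the wrist. Next I raise it over the knife and carry it to the block.

```bash
python3 -m inch '[[0,0,0.5,0,15],[0,0,0.7,0,15],[0,-0.3,0,0,15],[0,-0.7,0,0,15],[0,-0.9,0,0,15]]'
for i in 1 2 3; do python3 -m inch '[[0.01,-0.9,0,0,15],[0.01,-0.9,0,0,15],[0.01,-0.9,0,0,15],[0.01,-0.9,0,0,15],[0.01,-0.9,0,0,15]]'; done
python3 -m inch '[[0,-0.9,0,0,15],[0,-0.9,0,0,15],[0,-0.7,-0.3,0,15],[0,-0.34,-0.6,0,15],[0,0,-0.6,0,15]]'
python3 -m inch '[[0,0,-0.5,0,15],[0,0,-0.5,0,15],[0,0,-0.3,0,15],[0,0,0,0,15],[0,0,0,0,15]]'
python3 - <<'E'
from h import *
st=r.get_state();print(st['tool_pos'],st['eef_rot'])
s=snap('side');t=snap('top')
a=cv2.resize(s['pixels'][110:185,220:320],(400,300),interpolation=cv2.INTER_CUBIC);b=cv2.resize(t['pixels'][150:225,290:390],(400,300),interpolation=cv2.INTER_CUBIC)
cv2.imwrite('pics/s6.png',cv2.resize(s['pixels'][120:176,230:305],(800,600),interpolation=cv2.INTER_CUBIC)[:,:,::-1])
E
```

```text
clock: 15.45
tool_pos: [0.5552, 0.2393, 0.2119]
eef_rot: [0.774, 0.633, -0.001, -0.0]
contact_force: [-0.4, 0.1, -0.7]
opening: 0.271
clock: 15.95
tool_pos: [0.5562, 0.1249, 0.2119]
eef_rot: [0.775, 0.632, -0.001, -0.0]
contact_force: [-0.3, 0.6, -1.0]
opening: 0.271
clock: 16.45
tool_pos: [0.557, 0.0127, 0.2119]
eef_rot: [0.775, 0.632, -0.001, -0.0]
contact_force: [0.1, 0.4, -1.3]
opening: 0.27
clock: 16.95
tool_pos: [0.5579, -0.0995, 0.2119]
eef_rot: [0.775, 0.632, -0.001, -0.001]
contact_force: [-0.3, 0.4, -1.1]
opening: 0.27
clock: 17.45
tool_pos: [0.5581, -0.1706, 0.1738]
eef_rot: [0.776, 0.631, -0.001, -0.0]
contact_force: [0.4, -0.3, -0.8]
opening: 0.271
clock: 17.95
tool_pos: [0.56, -0.1678, 0.1428]
eef_rot: [0.775, 0.632, 0.0, 0.0]
contact_force: [-0.7, 0.1, -1.3]
opening: 0.273
[ 0.55995197 -0.16776528  0.14278943] [7.74682194e-01 6.32350756e-01 7.98439012e-05 1.15234709e-04]
```

View pics/s6.png

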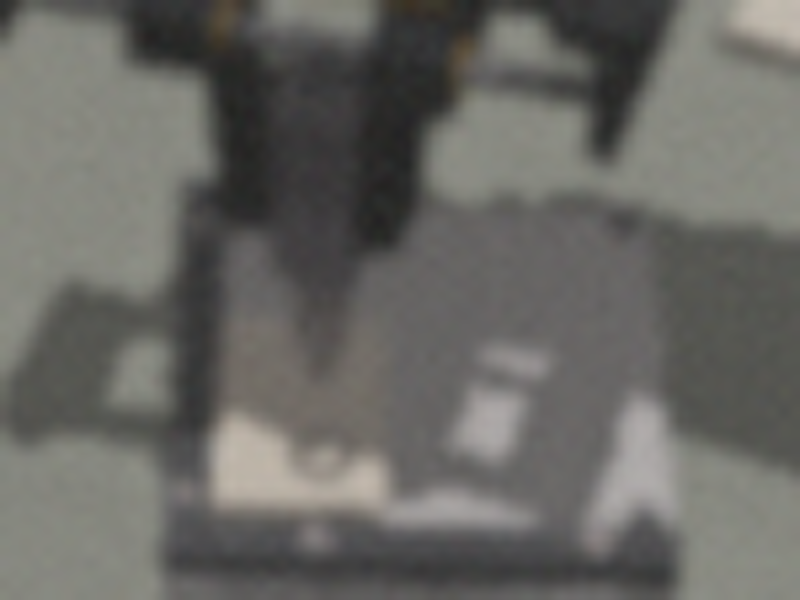

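Tip at crop (320,370), ring at (322,455). The tip is about 34 mm above the block and seems to be over the ring. I'll quantify the tip against the ring in this view.

```bash
python3 - <<'E'
from h import *
s=snap('side');P=depthpts(s);I=s['pixels'].astype(int)
print('ring side',onplane(s,[[230+322*75/800-.5,120+455*56/600-.5]],.03))
print('tip',onplane(s,[[230+320*75/800-.5,120+372*56/600-.5]],.0643))
tp=r.get_state()['tool_pos'];Q=P.reshape(-1,3);L=(Q-tp)
y=np.deg2rad(-11.6);ax=np.array([np.cos(y),np.sin(y)]);ay=np.array([-np.sin(y),np.cos(y)])
a=L[:,:2]@ax;b=L[:,:2]@ay
for lo,hi,w in((-.03,-.005,.009),(-.06,-.037,.006),(-.074,-.065,.003)):
    k=(abs(a)<w)&(abs(b)<.03)&(L[:,2]>lo)&(L[:,2]<hi);print(lo,k.sum(),np.median(b[k]).round(4),b[k].std().round(4),np.median(a[k]).round(4))
# columns of nose: dark width rows
for v in range(140,157):
    row=I[v,250:272].sum(1);print(v,row.tolist()) if v%3==0 else None
E
```

```text
ring side [[ 0.56015957 -0.17412336  0.03      ]]
tip [[ 0.5608211 -0.1721773  0.0643   ]]
-0.03 41 0.0115 0.0017 0.0014
-0.06 23 0.0065 0.0019 -0.0004
-0.074 4 0.0035 0.0015 -0.0006
141 [197, 216, 222, 223, 230, 204, 197, 192, 207, 201, 188, 195, 183, 144, 132, 121, 141, 176, 241, 287, 297, 301]
144 [206, 266, 300, 300, 292, 247, 216, 191, 195, 197, 201, 194, 200, 240, 257, 271, 275, 290, 302, 301, 291, 306]
147 [209, 274, 302, 304, 304, 304, 291, 256, 221, 219, 215, 236, 255, 288, 295, 304, 301, 295, 298, 302, 305, 305]
150 [233, 294, 329, 331, 335, 339, 320, 289, 257, 245, 239, 247, 275, 309, 315, 323, 303, 301, 302, 300, 304, 306]
153 [243, 298, 327, 321, 320, 327, 320, 306, 282, 251, 265, 300, 317, 320, 323, 318, 309, 306, 302, 301, 302, 310]
156 [265, 312, 322, 318, 332, 327, 326, 324, 321, 318, 320, 316, 334, 324, 324, 327, 309, 305, 299, 303, 302, 304]
```

```bash
python3 -m inch '[[0,-0.16,-0.3,0,15],[0,0,-0.3,0,15],[0,0,-0.3,0,15],[0,0,0,0,15],[0,0,0,0,15]]'
python3 - <<'E'
from h import *
s=snap('side');P=depthpts(s)
cv2.imwrite('pics/s7.png',cv2.resize(s['pixels'][140:173,238:282],(800,600),interpolation=cv2.INTER_CUBIC)[:,:,::-1])
tp=r.get_state()['tool_pos'];print(tp);Q=P.reshape(-1,3);L=(Q-tp)
y=np.deg2rad(-11.6);ax=np.array([np.cos(y),np.sin(y)]);ay=np.array([-np.sin(y),np.cos(y)])
a=L[:,:2]@ax;b=L[:,:2]@ay
for lo,hi,w in((-.03,-.005,.009),(-.06,-.037,.006),(-.076,-.066,.003)):
    k=(abs(a)<w)&(abs(b)<.03)&(L[:,2]>lo)&(L[:,2]<hi);print(lo,k.sum(),b[k].mean().round(4),b[k].std().round(4))
E
```

```text
clock: 18.6
tool_pos: [0.5595, -0.1718, 0.1198]
eef_rot: [0.775, 0.632, -0.0, -0.0]
contact_force: [0.3, 0.4, -1.9]
opening: 0.271
[ 0.55981106 -0.17186626  0.12012263]
-0.03 40 0.0119 0.0011
-0.06 22 0.007 0.002
-0.076 3 0.0022 0.0003
```

View pics/s7.png

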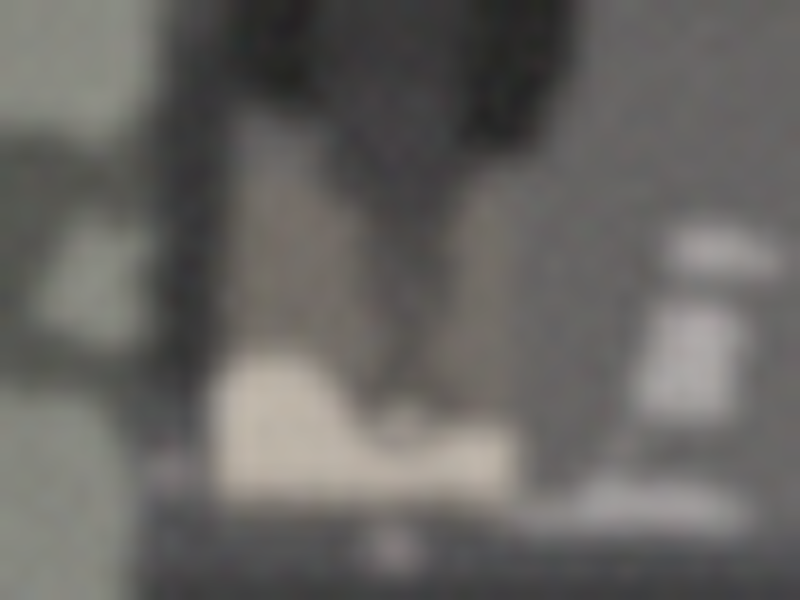

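The tip is at crop (402,375), about 11 mm above the block and in line with the ring at (402,425). Depth puts the tester's axis within 1 mm of the TCP. I'll nudge 1.5 mm and descend in small steps, watching force.

```bash
python3 -m inch '[[0.03,-0.06,0,0,15],[0,0,-0.2,0,15],[0,0,-0.18,0,15],[0,0,0,0,15],[0,0,0,0,15]]'
python3 -m inch '[[0,0,-0.06,0,15],[0,0,0,0,15],[0,0,0,0,15]]'
python3 -m inch '[[0,0,-0.06,0,15],[0,0,0,0,15],[0,0,0,0,15]]'
python3 -m inch '[[0,0,-0.06,0,15],[0,0,0,0,15],[0,0,0,0,15]]'
python3 - <<'E'
from h import *
import subprocess
f=[]
for _ in range(8): r.snapshot('top');f.append(r.get_state()['contact_force'])
print(np.mean(f,0),np.std(f,0),r.get_state()['tool_pos'])
E
```

```text
clock: 19.15
tool_pos: [0.5604, -0.1733, 0.1105]
eef_rot: [0.775, 0.632, -0.0, -0.0]
contact_force: [-0.3, -1.1, -2.3]
opening: 0.271
clock: 19.45
tool_pos: [0.5605, -0.1734, 0.1093]
eef_rot: [0.775, 0.632, 0.0, 0.0]
contact_force: [0.3, 0.8, -1.8]
opening: 0.272
clock: 19.75
tool_pos: [0.5607, -0.1735, 0.1078]
eef_rot: [0.775, 0.632, 0.0, 0.0]
contact_force: [0.4, 0.5, -1.6]
opening: 0.269
clock: 20.05
tool_pos: [0.5607, -0.1735, 0.1063]
eef_rot: [0.775, 0.632, 0.0, 0.0]
contact_force: [1.3, -0.1, -0.2]
opening: 0.27
[0.29093736 0.24760106 0.23395457] [0.40605546 0.40365227 0.6049329 ] [ 0.56063451 -0.17346396  0.1062889 ]
```

Fz has risen about 1.7 N from the hanging weight, which is about 2.8 mm of compression (2.3 mm by geometry). 2.3 mm more should be half-way.

```bash
python3 -m inch '[[0,0,-0.05,0,15],[0,0,-0.04,0,15],[0,0,0,0,15],[0,0,0,0,15],[0,0,0,0,15]]'
python3 - <<'E'
from meas import *
f=[]
for _ in range(20): s=r.snapshot('side');f.append(r.get_state()['contact_force'])
st=r.get_state();print(np.mean(f,0),np.std(f,0),st['tool_pos'],st['eef_rot'],st['opening'],np.abs(st['qd']).max())
P=depthpts(s);Q=P.reshape(-1,3)
cv2.imwrite('pics/s8.png',cv2.resize(s['pixels'][130:180,230:297],(800,600),interpolation=cv2.INTER_CUBIC)[:,:,::-1])
E
```

```text
clock: 20.95
tool_pos: [0.5606, -0.1735, 0.1041]
eef_rot: [0.775, 0.632, 0.0, 0.0]
contact_force: [0.5, -0.8, 1.2]
opening: 0.268
[ 0.78260522 -0.34359338  1.25095274] [0.45331455 0.41866689 0.37268534] [ 0.56059945 -0.17346446  0.1040242 ] [7.74843092e-01 6.32153591e-01 8.31315231e-05 1.13000377e-04] 0.27441883317249066 0.0009820058775335107
```

View pics/s8.png

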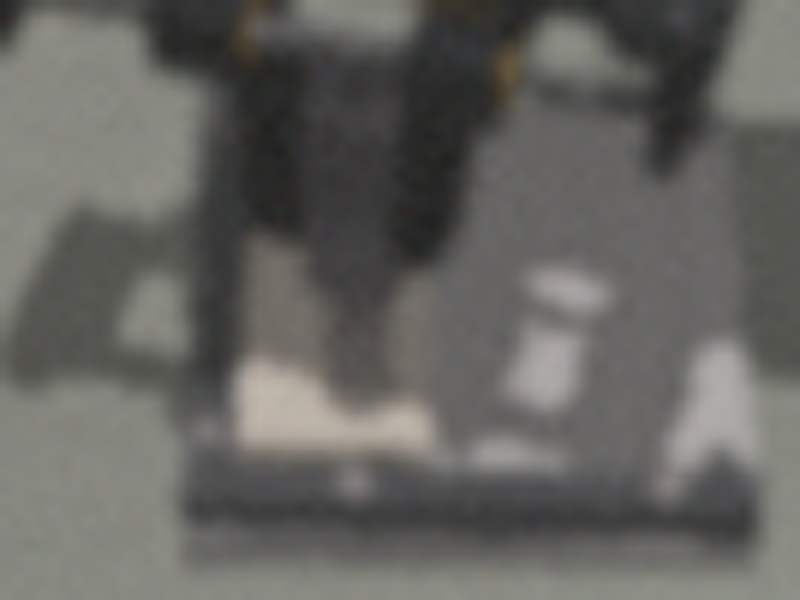

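Load is about 2.75 N, so about 4.6 mm in. The tip stands in the ring, with the front rim just visible at (358,408), and the block is against both stops. Handing in.

```bash
python3 -c "
from plant import r
print(r.finish_job())"
```

```text
the job is handed in; nothing more can be done
None
```

The job is handed in, with the tester held upright on the ring and the block against both stops. No verdict was reported.

**What I did:** I pinched the top 4–5 mm of the block and slid it, never raising the gripper while it was held. It went against the +x stop, then the +y stop, and I let go. I then lifted the grey tester out of its stand, carried it over the wax knife and pressed it onto the ring.

**Last checks:**
- **Block:** after release it measured 3.6° against the fixture's 3.4°, with no visible gap at either stop. The final side view shows it still in the corner; I did not measure it again after pressing.
- **Tip position:** the ring measured (0.561, -0.173) and the tool stood at (0.5606, -0.1735). The tester's axis is within about 1 mm of the tool centre.
- **Spring:** the force rose about 2.75 N from the hanging weight, which is about 4.6 mm in. Height gives about the same.
- **Grip and motion:** opening is about 24 mm on the 24 mm body, the tool is vertical, and the arm is still. The clock read about 22 s.

**Disagreements and gaps:**
- One ray-cast of the tip during the approach differed from the depth measurement by about 4 mm in y. I trusted the depth measurement, and the later close-up agreed with it.
- During the +x push the fingers read up to about 12 N vertically, cause not established; it dropped to about 2 N once x was relaxed.
- I did not measure the other objects again at the end.

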